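# Load the glazed pots on their kiln cookies

## Task

Load the four glazed pots from the ware board on to the kiln shelf, each standing upright in the middle of the clay cookie made for its foot: the round pots on the round discs by size, widest pot on the widest disc and narrowest on the smallest, and the square white vase on the square cookie with its sides parallel to the cookie's. Set each one down gently, without dropping it, and leave the two unglazed pots where they stand on the board.

Things in the scene. Friction and masses are not known exactly. Their poses are not given: they have to be found in the camera images.
- cup_yellow_mid (a point): Glazed pot: round open cup, straight wall 42 mm across, tapering below 12 mm to a foot 36 mm across, 60 mm high, walls 4.5 mm, dry yellow glaze inside and out, the lowest 16 mm bare reddish clay. Loose, 0.05 to 0.25 kg. The point is its centre, 30 mm above its underside. Its z axis points up; held upright, the pot stands with this point half its height above whatever it stands on.
- beaker_green_mid (a point): Glazed pot: round open beaker, straight wall 54 mm across, tapering below 12 mm to a foot 46 mm across, 76 mm high, walls 4.5 mm, dry green glaze inside and out, the lowest 16 mm bare reddish clay. Loose, 0.05 to 0.25 kg. The point is its centre, 38 mm above its underside. Its z axis points up; held upright, the pot stands with this point half its height above whatever it stands on.
- jar_blue_mid (a point): Glazed pot: round open jar, straight wall 64 mm across, tapering below 12 mm to a foot 54 mm across, 88 mm high, walls 4.5 mm, dry blue glaze inside and out, the lowest 16 mm bare reddish clay. Loose, 0.05 to 0.25 kg. The point is its centre, 44 mm above its underside. Its z axis points up; held upright, the pot stands with this point half its height above whatever it stands on.
- vase_white_mid (a point): Glazed pot: square slab-built open vase, 50 mm x 50 mm, straight walls, x and y axes square to its walls, 80 mm high, walls 4.5 mm, dry white glaze inside and out, the lowest 16 mm bare reddish clay. Loose, 0.05 to 0.25 kg. The point is its centre, 40 mm above its underside. Its z axis points up; held upright, the pot stands with this point half its height above whatever it stands on.
- plain_cup_mid (a point): Unglazed pot, bare reddish clay all over, inside too: same form as the yellow cup (42 mm across, 60 mm high), standing among the glazed pots on the ware board. It is not to be loaded. The point is its centre, 30 mm above its underside.
- plain_beaker_mid (a point): Unglazed pot, bare reddish clay all over, inside too: same form as the green beaker (54 mm across, 76 mm high), standing among the glazed pots on the ware board. It is not to be loaded. The point is its centre, 38 mm above its underside. All six pots start upright on this wooden board, 20 mm thick, centres 100 mm or more apart, left or right of the kiln shelf.
- cookie_small_top (a point): Kiln cookie: round reddish clay setter (disc) 64 mm across, the smallest of the three discs, 8 mm thick, lying fast on the grey kiln shelf. The point is the centre of its upper face, z up. The shelf is 300 mm square, its top 55 mm above the bench; three square posts 30 mm thick stand at its edges, rising 105 mm above the shelf (97 mm above the cookies' upper faces), with a small cone pack about 63 mm high, all 65 mm or more clear of the centre of every cookie.
- cookie_medium_top (a point): Kiln cookie: round reddish clay setter (disc) 82 mm across, the middle of the three discs, 8 mm thick, lying fast on the grey kiln shelf. The point is the centre of its upper face, z up.
- cookie_large_top (a point): Kiln cookie: round reddish clay setter (disc) 100 mm across, the widest of the three discs, 8 mm thick, lying fast on the grey kiln shelf. The point is the centre of its upper face, z up.
- cookie_square_top (a point): Kiln cookie: square reddish clay setter 78 mm x 78 mm, x and y axes square to its sides, 8 mm thick, lying fast on the grey kiln shelf. The point is the centre of its upper face, z up.
Things that resemble listed ones, but are neither listed nor needed, are in the scene too. What is shaped like the part that bears beaker_green_mid but pink or red is not meant.

How it is judged:
At the end, for the whole second after the job is handed in: Yellow cup on the smallest disc, green beaker on the middle one, blue jar on the widest, white vase on the square cookie (parallel within 0.2 rad): each upright within 0.08 rad, at rest, centred within 12 mm, let go. Both unglazed pots upright, within 20 mm of where they began (horizontal distance between cup_yellow_mid and cookie_small_top below 0.012 m and z of cup_yellow_mid in the frame of cookie_small_top between 0.026 and 0.034 m and angle between each of cup_yellow_mid, beaker_green_mid, jar_blue_mid, vase_white_mid, plain_cup_mid, plain_beaker_mid's own z axis and vertical below 0.08 rad and linear speed of each of cup_yellow, beaker_green, jar_blue, vase_white below 0.02 m/s and angular speed of each of cup_yellow, beaker_green, jar_blue, vase_white below 0.2 rad/s and horizontal distance between beaker_green_mid and cookie_medium_top below 0.012 m and z of beaker_green_mid in the frame of cookie_medium_top between 0.034 and 0.042 m and horizontal distance between jar_blue_mid and cookie_large_top below 0.012 m and z of jar_blue_mid in the frame of cookie_large_top between 0.04 and 0.048 m and horizontal distance between vase_white_mid and cookie_square_top below 0.012 m and z of vase_white_mid in the frame of cookie_square_top between 0.036 and 0.044 m and (angle between the x axis of vase_white_mid and the x axis of cookie_square_top, either way round below 0.2 rad or angle between the x axis of vase_white_mid and the y axis of cookie_square_top, either way round below 0.2 rad) and distance of each of plain_cup_mid, plain_beaker_mid from where it was at the start of the episode below 0.02 m); the robot touches nothing.
It fails at once if an unglazed pot is picked up, pushed or knocked (moved 20 mm) (distance of any of plain_cup_mid, plain_beaker_mid from where it was at the start of the episode above 0.02 m).
It fails at once if a glazed pot is dropped or knocked flying (faster than 0.5 m/s with no finger on it: a fall of some 13 mm) ((contact force between the fingers and cup_yellow below 0.1 N and linear speed of cup_yellow above 0.5 m/s) or (contact force between the fingers and beaker_green below 0.1 N and linear speed of beaker_green above 0.5 m/s) or (contact force between the fingers and jar_blue below 0.1 N and linear speed of jar_blue above 0.5 m/s) or (contact force between the fingers and vase_white below 0.1 N and linear speed of vase_white above 0.5 m/s)).
It also fails if it takes over 125 s, if anything falls off the work surface, if the arm or the gripper's body presses on something with over 40 N, if the wrist force passes 120 N, or if a joint passes its speed limit or range.

## Robot

A 6-joint arm with a two-finger parallel gripper is mounted at the origin on the work surface. World frame = base frame: x ahead of the robot, y to its left, z up, the work surface at z = 0. Lengths are in m, angles in rad, forces in N, time in s.
With the tool pointing down it reaches from about 0.375 to 0.9 m from the base axis. Payload 3.1 kg.
Tool frame: the origin (TCP) lies at the centre of the arm's flange, where the gripper is bolted on; the fingertips stand 173 mm ahead of it and the grasp point (between the pads) lies 155 mm ahead of it (tip_extent is the distance from the TCP to the fingertips, in m); z points along the fingers, y is the direction in which the jaws open and shut (so a half turn about z gives the same grasp; the last joint's range is limited). The gripper opens to 85 mm and grips with 20 to 120 N. Pads are 22 mm wide; open, the fingers measure 114 mm over their backs; the gripper's body (76 mm by 85 mm) begins 54 mm behind the grasp point. The pads swing forward as they close: fully open they stand 13 mm farther back than shut.
Start: joints at [1.006, 0.527, 1.433, -0, 1.181, -0.178], TCP at [0.235, 0.579, 0.405] pointing down, gripper open.
Joint ranges: [-3.08, 3.08], [-0.75, 2.2], [0.22, 2.44], [-1.43, 4.57], [0, 2.65], [-2.85, 2.85]. Speed limits (rad/s): [2.79, 2.79, 3.14, 3.14, 3.14, 3.14].

## Interface

Orientations are given as a unit quaternion [x, y, z, w].
In Python, from station import sense, snapshot, sign_off, tip_extent gives the robot as it stands. The module is installed in compiled form; this text tells all that it offers.
- The arm moves only by the tool servo_tool, never from a script. Its argument "rows" is a list of rows, each a list of 3 entries, a list of its own where there are three numbers: the shift along the tool's x, y, z in mm, then the turn about the tool's z in degrees, then the opening, from -1 (shut) to 1 (fully open), so that 0 is half open. A call has 1 to 8 rows; each row is the pose to reach, as a shift and turn from the pose measured when the call began, along the tool's axes at that moment; what a row does not reach only later rows make up. A row lasts 1/10 s, in which the tool goes at most 50 mm and 8.59 degrees, less where a joint would pass 70% of its speed; a pose out of reach is approached as far as the arm can. A call with a gripper value outside its range is refused whole. The fingers move at their own pace and stop on an object; "force" is the grip in N (left out, the last holds). Time passes only in rows, so rows that repeat a pose let the fingers close. It gives the time, the measured TCP pose, the force and the opening at its end, in the units of the state.
- sense(): the state, without advancing time (a new reading comes with each control period).
- snapshot(name): name is "scene" or "top"; returns a dict with "image" (420x560x3 uint8, blue, green, red), "z_map" (420x560 float32, m along the optical axis (not along the pixel's ray), 0 where there is no reading), "vertical_fov" (degrees; the focal length in pixels is half the picture's height over the tangent of half this angle, whatever the lens; pixels are square), "cx", "cy" (the principal point, pixels), "k1" (the pictures are not rectified: a ray, as slopes to the right and down, at radius r is drawn at 1 + k1 r^2 times it, then the intrinsics apply), "cam_to_world" (4x4, takes a point from camera to world coordinates). Camera axes: x right, y down, z forward; pixel columns grow to the right and rows downward; lengths in m; the calibration is good to about 2 mm. A picture is of the moment at which its call begins.
- sign_off(): hands the job in, once; it reports no verdict.
The state is a dict: "t": time; "q": joint angles; "qd": joint speeds; "tau": joint torques, N m; "tcp_pos": TCP position; "tool_rot": TCP orientation; "force": force on the tool from outside, world axes, zero at the start; "ft_torque": the same for the moment, N m; "finger_gap": opening from 0.0 (shut) to 1.0 (fully open).
Only numpy, scipy, OpenCV 4.12 (cv2) and the standard library are available. Lean on these libraries where they do the work, as an engineer would, in place of code of your own. Each camera call takes 0.05 s, during which the arm holds its last target. There are 200 camera calls.

## Working session

There is one attempt and no reset: what is moved stays moved. The work goes in short steps, Python scripts to look and compute and a tool call to move; the robot and the scene stay as the last step left them, time stands still between calls to the robot, and variables do not carry over. Pictures are saved under pics/ and viewed, about 12 in all and at most 16, crops included, and the job is handed in when it is done.

Besides the shell and the picture viewer there is one more tool, called after "Request:" as name(argument=value, ...), one argument or row to a line, values as JSON. servo_tool: Moves the arm, as the interface text tells. Its arguments: {"type":"object","properties":{"rows":{"type":"array"},"force":{"type":"number"}},"required":["rows"]}

```bash
mkdir -p pics
cat > h.py <<'E'
import numpy as np, cv2
from station import sense, snapshot, sign_off, tip_extent
def cal(s):
    h,w=s["image"].shape[:2]; f=h/2/np.tan(np.radians(s["vertical_fov"])/2)
    return f,s["cx"],s["cy"],s["k1"],np.array(s["cam_to_world"])
def rays(s,uv):
    f,cx,cy,k1,T=cal(s); uv=np.asarray(uv,float).reshape(-1,2)
    d=(uv-[cx,cy])/f; x=d.copy()
    for _ in range(20): x=d/(1+k1*(x**2).sum(1,keepdims=True))
    return T[:3,3],x,T[:3,:3]
def onplane(s,uv,z):
    o,x,R=rays(s,uv); d=np.c_[x,np.ones(len(x))]@R.T
    return o+d*((z-o[2])/d[:,2:])
def cloud(s):
    h,w=s["z_map"].shape; v,u=np.mgrid[:h,:w]
    o,x,R=rays(s,np.c_[u.ravel(),v.ravel()]); z=s["z_map"].reshape(-1,1)
    return (o+(np.c_[x,np.ones(len(x))]*z)@R.T).reshape(h,w,3)
E
python3 - <<'E'
from h import *
print(sense()); print(tip_extent)
for n in("scene","top"):
    s=snapshot(n); cv2.imwrite(f"pics/{n}0.png",s["image"]); print(n,s["vertical_fov"],s["cx"],s["cy"],s["k1"],s["cam_to_world"]); np.save(n+"0.npy",s,allow_pickle=True)
E
```

```text
{'t': 0.0, 'q': array([ 1.00649066e+00,  5.28480274e-01,  1.43391107e+00, -1.55097938e-05,
        1.18137340e+00, -1.78512026e-01]), 'qd': array([-0.00048799, -0.00154261,  0.00020238, -0.00155909,  0.00094214,
       -0.00027028]), 'tau': array([ 8.19490706e-04, -4.42354417e+01, -1.78026491e+01, -2.58733771e-04,
        8.53881327e-03,  1.46514361e-05]), 'tcp_pos': array([0.23497879, 0.57877525, 0.40372174]), 'tool_rot': array([ 1.91699779e-01,  9.81453012e-01, -1.01459992e-03, -3.87475492e-04]), 'force': array([0.47709667, 0.45665505, 0.50128397]), 'ft_torque': array([-0.00667847, -0.01188334, -0.04197414]), 'finger_gap': 0.998486434442927}
0.1734
scene 46.14522921763357 284.70178731112475 213.97618692239072 -0.09681124514514132 [[-0.50322647  0.62707223 -0.59459527  1.2500928 ]
 [ 0.86415358  0.36412188 -0.34735263  0.44585862]
 [-0.00131004 -0.68861867 -0.72512248  0.91479159]
 [ 0.          0.          0.          1.        ]]
top 56.523111356098056 279.7142324283077 212.47692850867588 -0.10636888953603255 [[-0.0180201  -0.99833263  0.05483831  0.50942618]
 [-0.99978706  0.01854367  0.0090537   0.06089433]
 [-0.01005551 -0.05466349 -0.9984542   1.14192147]
 [ 0.          0.          0.          1.        ]]
```

View pics/scene0.png

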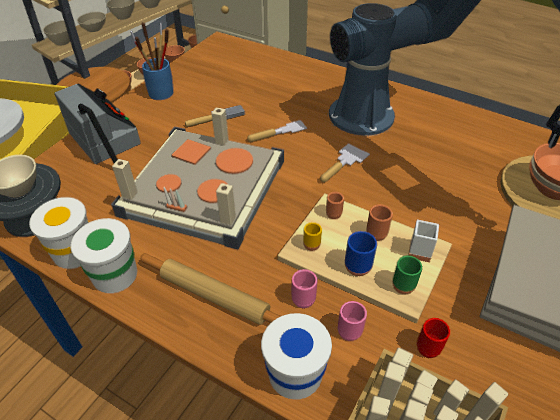

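View pics/top0.png

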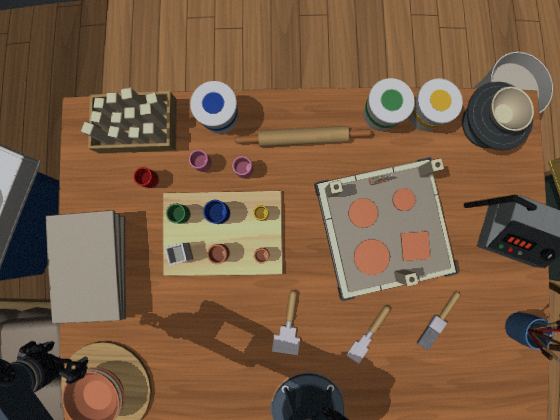

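The image shows the targets on the board in the top view: green (178,213), blue (216,212), yellow (261,213), white vase (179,253). The plain beaker is at (218,253) and the plain cup at (262,255). Possible mix-ups are the pink cups (200,160) and (242,166), the red cup (146,177), and the lidded glaze buckets (213,103), (391,100), (439,100). Cookies are at (372,257) large, (363,213) medium, (404,199) small and (415,246) square.

```bash
cat > meas.py <<'E'
from h import *
def rim(s,c,h,base=0.02,r=.045):
    P=cloud(s); m=(np.abs(P[...,2]-(base+h))<.008)&(np.hypot(P[...,0]-c[0],P[...,1]-c[1])<r)
    v,u=np.nonzero(m)
    pts=onplane(s,np.c_[u,v],base+h)[:,:2].astype(np.float32)
    (cx,cy),R=cv2.minEnclosingCircle(pts); return (cx,cy),R,cv2.minAreaRect(pts),np.median(P[m][:,2])
H=dict(green=.076,blue=.088,yellow=.060,white=.080,pbeak=.076,pcup=.060)
PX=dict(green=(178,213),blue=(216,212),yellow=(261,213),white=(179,253),pbeak=(218,253),pcup=(262,255))
CK=dict(large=(372,257),medium=(363,213),small=(404,199),square=(415,246))
def cookies(s):
    hsv=cv2.cvtColor(s["image"],cv2.COLOR_BGR2HSV); m=((hsv[...,0]<14)&(hsv[...,1]>120)&(hsv[...,2]>150)).astype(np.uint8)
    n,l,st,c=cv2.connectedComponentsWithStats(m)
    for k,(u,v) in CK.items():
        i=l[v,u]; cs,_=cv2.findContours((l==i).astype(np.uint8),cv2.RETR_EXTERNAL,cv2.CHAIN_APPROX_NONE)
        pts=onplane(s,cs[0].reshape(-1,2),.063)[:,:2].astype(np.float32)
        print(k,np.round(cv2.minEnclosingCircle(pts)[0],4),"R",round(cv2.minEnclosingCircle(pts)[1],4),"rect",cv2.minAreaRect(pts))
E
python3 - <<'E'
from meas import *
s=np.load("top0.npy",allow_pickle=True).item()
for k in PX:
    c=onplane(s,PX[k],.02+H[k])[0]; r=rim(s,c,H[k]); print(k,np.round(c,3),np.round(r[0],4),"R",round(r[1],4),r[2],round(float(r[3]),4))
cookies(s)
P=cloud(s); m=(P[...,2]>.10)&(P[...,1]<-.08)&(P[...,1]>-.5)&(P[...,0]>.3)&(P[...,0]<.75)
n,l,st,c=cv2.connectedComponentsWithStats(m.astype(np.uint8))
for i in range(1,n):
    if st[i,4]>10: q=P[l==i]; print("tall",np.round(np.median(q,0),3),st[i,4],np.round(q.min(0),3),np.round(q.max(0),3))
im=s["image"][140:310,130:470]; cv2.imwrite("pics/crop0.png",cv2.resize(im,None,fx=2.3,fy=2.3,interpolation=cv2.INTER_CUBIC))
E
```

```text
green [0.571 0.346 0.096] [0.5713 0.3527] R 0.0276 ((0.5720962882041931, 0.35280901193618774), (0.052628640085458755, 0.05158010125160217), 89.0309066772461) 0.0952
blue [0.571 0.24  0.108] [0.5732 0.2445] R 0.032 ((0.5721355676651001, 0.24263842403888702), (0.05908948928117752, 0.06149888411164284), 89.40372467041016) 0.1074
yellow [0.567 0.122 0.08 ] [0.5695 0.1237] R 0.0207 ((0.5700704455375671, 0.12422490864992142), (0.038230281323194504, 0.03821437805891037), 88.9559097290039) 0.0796
white [0.463 0.343 0.1  ] [0.461  0.3533] R 0.0343 ((0.4601478576660156, 0.35239487886428833), (0.0501893050968647, 0.05305216461420059), 13.8471097946167) 0.1
pbeak [0.461 0.238 0.096] [0.4595 0.2421] R 0.0267 ((0.45989951491355896, 0.24187424778938293), (0.051325906068086624, 0.050868112593889236), 89.27024841308594) 0.0958
pcup [0.453 0.121 0.08 ] [0.4524 0.1241] R 0.0208 ((0.4532303810119629, 0.12335483729839325), (0.03801264241337776, 0.0378996878862381), 89.08504486083984) 0.0796
large [ 0.4416 -0.1805] R 0.049 rect ((0.4408797323703766, -0.17941996455192566), (0.09489727020263672, 0.09381259977817535), 88.63180541992188)
medium [ 0.5644 -0.1604] R 0.0403 rect ((0.5644166469573975, -0.16037756204605103), (0.07835346460342407, 0.0750511959195137), 88.86498260498047)
small [ 0.599 -0.276] R 0.031 rect ((0.5992743968963623, -0.27651387453079224), (0.05934157967567444, 0.05870102718472481), 43.147891998291016)
square [ 0.4696 -0.3043] R 0.0512 rect ((0.4695734977722168, -0.30495065450668335), (0.07530277222394943, 0.0756077915430069), 3.571566104888916)
tall [ 0.677 -0.329  0.158] 238 [ 0.662 -0.353  0.1  ] [ 0.697 -0.319  0.165]
tall [ 0.622 -0.084  0.16 ] 40 [ 0.613 -0.089  0.101] [ 0.643 -0.081  0.164]
tall [ 0.588 -0.498  0.111] 24 [ 0.582 -0.5    0.102] [ 0.595 -0.494  0.13 ]
tall [ 0.391 -0.253  0.159] 240 [ 0.372 -0.274  0.101] [ 0.406 -0.241  0.167]
```

View pics/crop0.png

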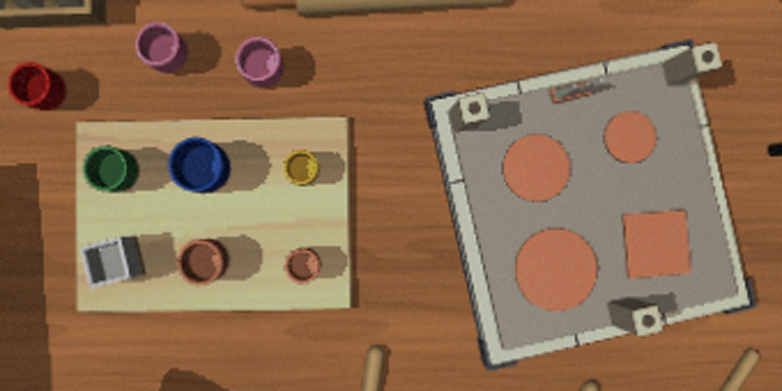

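The close crop confirms it: green, blue, yellow and white pots are on the board's upper row and lower left, with two bare pots at (203,261) and (303,266) in the crop. The cookies are as measured. I'll start with the vase.

Request:
servo_tool(
  rows=[
    [[-37, -16, 0], -4.5, 1],
    [[-74, -32, 0], -9, 1],
    [[-110, -47, 0], -13.5, 1],
    [[-147, -63, 0], -18, 1],
    [[-184, -79, 0], -22.5, 1],
    [[-220, -95, 0], -27, 1],
    [[-257, -110, 0], -31.5, 1],
    [[-294, -126, 0], -35.6, 1],
  ],
  force=40,
)

```text
t: 0.9
tcp_pos: [0.4608, 0.3501, 0.4036]
tool_rot: [-0.119, 0.993, -0.001, -0.001]
force: [0.0, 0.3, -0.7]
finger_gap: 1.0
```

Request:
servo_tool(
  rows=[
    [[0, 0, 0], 0, 1],
    [[0, 0, 0], 0, 1],
  ],
)

```text
t: 1.1
tcp_pos: [0.4613, 0.3493, 0.4031]
tool_rot: [-0.118, 0.993, -0.001, -0.002]
force: [-0.3, 0.0, -0.9]
finger_gap: 1.002
```

```bash
cat > go.py <<'E'
# usage: go.py x y z ang(deg of tool x minus 180): prints shift (mm, tool axes) and turn
from h import *
import sys
from scipy.spatial.transform import Rotation as R
s=sense(); r=R.from_quat(s["tool_rot"]); M=r.as_matrix()
a=(np.degrees(np.arctan2(-M[1,0],-M[0,0])))
x,y,z,g=map(float,sys.argv[1:5])
d=M.T@(np.array([x,y,z])-s["tcp_pos"])*1000
print("t",round(s["t"],2),"tcp",s["tcp_pos"].round(4),"ang",a.round(2),"tilt",np.degrees(np.arccos(-M[2,2])).round(2),"gap",round(s["finger_gap"],3),"F",s["force"].round(1))
print("shift",d.round(1),"turn",round(-(g-a),2))
E
python3 go.py .460 .352 .235 13.5
```

```text
t 1.1 tcp [0.4613 0.3493 0.4031] ang 13.5 tilt 0.23 gap 1.002 F [-0.3  0.  -0.9]
shift [  0.    3.2 168.1] turn -0.0
```

Request:
servo_tool(
  rows=[
    [[0, 2, 30], 0, 1],
    [[0, 3, 60], 0, 1],
    [[0, 3, 90], 0, 1],
    [[0, 3, 115], 0, 1],
    [[0, 3, 135], 0, 1],
    [[0, 3, 152], 0, 1],
    [[0, 3, 164], 0, 1],
    [[0, 3, 168], 0, 1],
  ],
)

```text
t: 1.9
tcp_pos: [0.4588, 0.3526, 0.2337]
tool_rot: [-0.118, 0.993, -0.001, -0.003]
force: [-0.2, 0.1, 0.5]
finger_gap: 1.003
```

Request:
servo_tool(
  rows=[
    [[0, 0, 0], 0, 0.3],
    [[0, 0, 0], 0, 0.1],
    [[0, 0, 0], 0, -0.2],
    [[0, 0, 0], 0, -0.5],
    [[0, 0, 0], 0, -1],
    [[0, 0, 0], 0, -1],
    [[0, 0, 0], 0, -1],
  ],
  force=40,
)

```text
t: 2.6
tcp_pos: [0.4591, 0.3527, 0.2346]
tool_rot: [-0.118, 0.993, -0.001, -0.002]
force: [-0.3, 0.7, 5.4]
finger_gap: 0.585
```

```bash
python3 go.py .4696 -.3046 .42 3.5
python3 - <<'E'
from h import *
s=snapshot("scene"); cv2.imwrite("pics/s1.png",cv2.resize(s["image"][120:340,240:520],None,fx=2,fy=2))
E
```

```text
t 2.6 tcp [0.4591 0.3527 0.2346] ang 13.56 tilt 0.29 gap 0.585 F [-0.3  0.7  5.4]
shift [ 144.7 -641.7 -184. ] turn 10.06
```

View pics/s1.png

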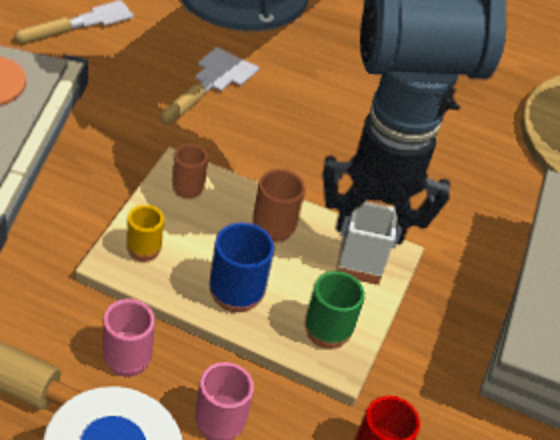

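The crop shows the fingers holding the vase (370,240), with its neighbours untouched. Lifting.

Request:
servo_tool(
  rows=[
    [[0, 0, -5], 0, -1],
    [[0, 0, -15], 0, -1],
    [[0, 0, -35], 0, -1],
    [[0, 0, -65], 0, -1],
    [[0, 0, -100], 0, -1],
    [[0, 0, -135], 0, -1],
    [[0, 0, -165], 0, -1],
    [[0, 0, -185], 0, -1],
  ],
)

```text
t: 3.45
tcp_pos: [0.4598, 0.3531, 0.4226]
tool_rot: [-0.118, 0.993, -0.0, -0.001]
force: [0.3, -0.2, -1.6]
finger_gap: 0.579
```

Request:
servo_tool(
  rows=[
    [[4, -20, 0], 1, -1],
    [[13, -60, 0], 2, -1],
    [[23, -100, 0], 3, -1],
    [[33, -145, 0], 4, -1],
    [[43, -190, 0], 5, -1],
    [[54, -240, 0], 6, -1],
    [[65, -290, 0], 7, -1],
    [[72, -320, 0], 8, -1],
  ],
)

```text
t: 4.25
tcp_pos: [0.4643, 0.0224, 0.4234]
tool_rot: [-0.047, 0.999, -0.001, -0.001]
force: [0.4, 0.1, -1.6]
finger_gap: 0.579
```

```bash
python3 go.py .4696 -.3046 .42 3.5
```

```text
t 4.25 tcp [0.4643 0.0224 0.4234] ang 5.41 tilt 0.13 gap 0.579 F [ 0.4  0.1 -1.6]
shift [  25.6 -326.     4. ] turn 1.91
```

Request:
servo_tool(
  rows=[
    [[3, -40, 0], 1, -1],
    [[7, -90, 0], 2, -1],
    [[11, -140, 0], 2, -1],
    [[15, -190, 0], 2, -1],
    [[19, -240, 0], 2, -1],
    [[23, -285, 0], 2, -1],
    [[25, -315, 0], 2, -1],
    [[25.6, -326, 0], 2, -1],
  ],
)

```text
t: 5.05
tcp_pos: [0.4692, -0.3079, 0.4242]
tool_rot: [-0.028, 1.0, -0.002, -0.0]
force: [0.2, 0.6, -1.5]
finger_gap: 0.578
```

Request:
servo_tool(
  rows=[
    [[0, 0, 0], 0, -1],
    [[0, 0, 0], 0, -1],
    [[0, 0, 0], 0, -1],
  ],
)

```text
t: 5.35
tcp_pos: [0.469, -0.3062, 0.4241]
tool_rot: [-0.029, 1.0, -0.001, -0.001]
force: [-0.2, 0.5, -1.2]
finger_gap: 0.582
```

```bash
python3 go.py .4696 -.3046 .279 3.5
python3 - <<'E'
from h import *
s=snapshot("scene"); cv2.imwrite("pics/s2.png",cv2.resize(s["image"][60:260,100:320],None,fx=2.5,fy=2.5))
E
```

```text
t 5.35 tcp [ 0.469  -0.3062  0.4241] ang 3.29 tilt 0.15 gap 0.582 F [-0.2  0.5 -1.2]
shift [ -0.9   1.9 145.1] turn -0.21
```

View pics/s2.png

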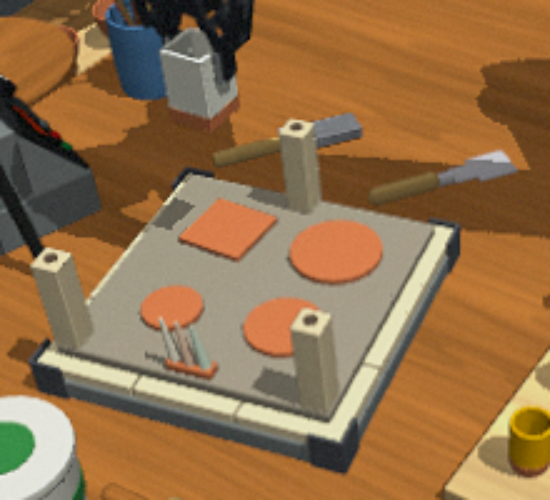

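The vase hangs upright at (200,80) in the crop, above the shelf. Lowering it.

Request:
servo_tool(
  rows=[
    [[0, 1, 25], 0, -1],
    [[-1, 2, 55], 0, -1],
    [[-1, 2, 85], 0, -1],
    [[-1, 2, 108], 0, -1],
    [[-1, 2, 125], 0, -1],
    [[-1, 2, 134], 0, -1],
    [[-1, 2, 139], 0, -1],
    [[-1, 2, 140], 0, -1],
  ],
)

```text
t: 6.2
tcp_pos: [0.4701, -0.3041, 0.2843]
tool_rot: [-0.029, 1.0, -0.001, -0.001]
force: [0.1, -0.3, -1.2]
finger_gap: 0.58
```

```bash
python3 go.py .4696 -.3046 .279 3.5
cat > edge.py <<'E'
from h import *
s=snapshot("scene"); 
hsv=cv2.cvtColor(s["image"],cv2.COLOR_BGR2HSV); m=((hsv[...,0]<14)&(hsv[...,1]>120)&(hsv[...,2]>150)).astype(np.uint8)
P=cloud(s); m&=((abs(P[...,2]-.063)<.006)&(P[...,1]<-.05)&(P[...,1]>-.36)&(P[...,0]<.66)).astype(np.uint8)
cs,_=cv2.findContours(m,cv2.RETR_EXTERNAL,cv2.CHAIN_APPROX_NONE)
for c in cs:
    if len(c)<40: continue
    p=onplane(s,c.reshape(-1,2),.063)[:,:2].astype(np.float32); r=cv2.minEnclosingCircle(p); print(np.round(r[0],4),round(r[1],4),cv2.minAreaRect(p))
cv2.imwrite("pics/s3.png",cv2.resize(s["image"][60:260,100:320],None,fx=2.5,fy=2.5))
E
python3 edge.py
```

```text
t 6.2 tcp [ 0.4701 -0.3041  0.2843] ang 3.35 tilt 0.16 gap 0.58 F [ 0.1 -0.3 -1.2]
shift [ 0.5 -0.5  5.3] turn -0.15
[ 0.5694 -0.1593] 0.0408 ((0.5715786814689636, -0.16834735870361328), (0.07918675988912582, 0.061078030616045), 12.481730461120605)
[ 0.6046 -0.2755] 0.0322 ((0.6050587892532349, -0.27596601843833923), (0.06278839707374573, 0.06070176512002945), 69.8300552368164)
[ 0.4468 -0.1792] 0.0501 ((0.44681739807128906, -0.17968446016311646), (0.09852566570043564, 0.09539537131786346), 67.15007019042969)
[ 0.4733 -0.3037] 0.0525 ((0.47362715005874634, -0.30392706394195557), (0.07828725129365921, 0.07584282010793686), 2.3938093185424805)
```

View pics/s3.png

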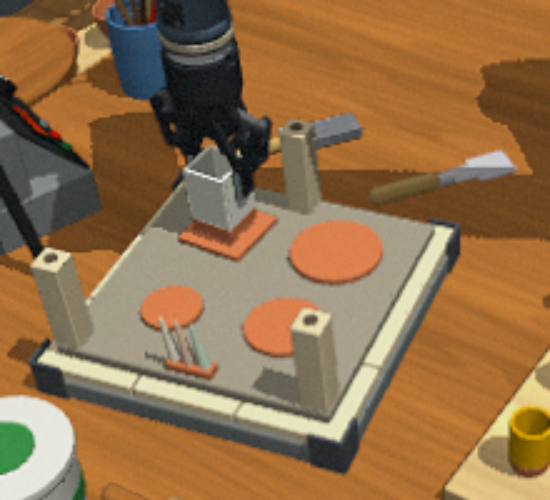

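The vase sits just above the square cookie at (225,235), parallel to it. The two views disagree by about 4 mm in x, mostly from the visible side edges. Using the top view for both picking and placing cancels its bias. Lowering the last few mm and releasing.

Request:
servo_tool(
  rows=[
    [[0, 0, 2], 0, -1],
    [[0, 0, 4], 0, -1],
    [[0, 0, 5.5], 0, -1],
    [[0, 0, 6.5], 0, -1],
    [[0, 0, 6.5], 0, -1],
  ],
)

```text
t: 6.75
tcp_pos: [0.4701, -0.3043, 0.278]
tool_rot: [-0.029, 1.0, -0.001, -0.0]
force: [-0.1, -0.2, -1.2]
finger_gap: 0.582
```

Request:
servo_tool(
  rows=[
    [[0, 0, 1], 0, -1],
    [[0, 0, 1.5], 0, -1],
    [[0, 0, 1.5], 0, -1],
  ],
)

```text
t: 7.05
tcp_pos: [0.4702, -0.3044, 0.2777]
tool_rot: [-0.029, 1.0, -0.002, -0.0]
force: [-0.3, 0.7, 6.2]
finger_gap: 0.581
```

Request:
servo_tool(
  rows=[
    [[0, 0, 0], 0, 0.2],
    [[0, 0, 0], 0, 0.3],
    [[0, 0, 0], 0, 0.5],
    [[0, 0, 0], 0, 0.8],
    [[0, 0, 0], 0, 1],
    [[0, 0, 0], 0, 1],
  ],
)

```text
t: 7.65
tcp_pos: [0.4702, -0.3044, 0.2776]
tool_rot: [-0.029, 1.0, -0.002, -0.0]
force: [0.3, 0.8, -0.1]
finger_gap: 1.002
```

Request:
servo_tool(
  rows=[
    [[0, 0, -5], 0, 1],
    [[0, 0, -20], 0, 1],
    [[0, 0, -45], 0, 1],
    [[0, 0, -80], 0, 1],
    [[0, 0, -115], 0, 1],
    [[0, 0, -142], 0, 1],
  ],
)

```text
t: 8.25
tcp_pos: [0.4703, -0.3039, 0.4221]
tool_rot: [-0.029, 1.0, -0.002, 0.001]
force: [0.2, -0.7, 0.2]
finger_gap: 0.995
```

```bash
python3 go.py .570 .124 .215 0; python3 go.py .5725 .2435 .243 0
```

```text
t 8.25 tcp [ 0.4703 -0.3039  0.4221] ang 3.33 tilt 0.29 gap 0.995 F [ 0.2 -0.7  0.2]
shift [-124.2  422.4  205.1] turn 3.33
t 8.25 tcp [ 0.4703 -0.3039  0.4221] ang 3.33 tilt 0.29 gap 0.995 F [ 0.2 -0.7  0.2]
shift [-133.7  541.4  176.6] turn 3.33
```

Request:
servo_tool(
  rows=[
    [[-10, 40, 0], 1, 1],
    [[-21, 85, 0], 2, 1],
    [[-32, 130, 0], 3.3, 1],
    [[-43, 175, 0], 3.3, 1],
    [[-54, 220, 0], 3.3, 1],
    [[-65, 265, 0], 3.3, 1],
    [[-76, 310, 0], 3.3, 1],
    [[-88, 355, 0], 3.3, 1],
  ],
)

```text
t: 9.05
tcp_pos: [0.5373, 0.0575, 0.4209]
tool_rot: [-0.0, 1.0, -0.002, 0.001]
force: [0.8, 0.4, 0.7]
finger_gap: 1.003
```

```bash
python3 go.py .5725 .2435 .42 0
python3 - <<'E'
from meas import *
s=snapshot("top")
P=cloud(s); m=(np.abs(P[...,2]-.143)<.008)&(np.hypot(P[...,0]-.4696,P[...,1]+.3046)<.045)
v,u=np.nonzero(m); pts=onplane(s,np.c_[u,v],.143)[:,:2].astype(np.float32); print("vase",cv2.minAreaRect(pts),len(pts)); cookies(s) if 0 else None
E
```

```text
t 9.05 tcp [0.5373 0.0575 0.4209] ang 0.03 tilt 0.3 gap 1.003 F [0.8 0.4 0.7]
shift [-3.53e+01  1.86e+02  1.00e-01] turn 0.03
vase ((0.47219783067703247, -0.302676796913147), (0.048714954406023026, 0.05309698358178139), 4.027744770050049) 160
```

Request:
servo_tool(
  rows=[
    [[-8, 40, 0], 0, 1],
    [[-16, 85, 0], 0, 1],
    [[-24, 130, 0], 0, 1],
    [[-31, 165, 0], 0, 1],
    [[-35, 183, 0], 0, 1],
    [[-35, 186, 20], 0, 1],
    [[-35, 186, 50], 0, 1],
    [[-35, 186, 80], 0, 1],
  ],
)

```text
t: 9.9
tcp_pos: [0.5724, 0.2491, 0.3411]
tool_rot: [-0.002, 1.0, 0.0, 0.003]
force: [0.2, 0.3, 0.1]
finger_gap: 0.998
```

```bash
python3 go.py .5725 .2435 .243 0
```

```text
t 9.9 tcp [0.5724 0.2491 0.3411] ang 0.29 tilt 0.3 gap 0.998 F [0.2 0.3 0.1]
shift [ 0.4 -5.7 98.1] turn 0.29
```

Request:
servo_tool(
  rows=[
    [[0, -4, 0], 0, 1],
    [[0, -5.5, 15], 0, 1],
    [[0, -5.5, 40], 0, 1],
    [[0, -5.5, 65], 0, 1],
    [[0, -5.5, 85], 0, 1],
    [[0, -5.5, 95], 0, 1],
    [[0, -5.5, 98], 0, 1],
    [[0, -5.5, 98], 0, 1],
  ],
)

```text
t: 10.7
tcp_pos: [0.5734, 0.2434, 0.244]
tool_rot: [-0.002, 1.0, 0.0, 0.003]
force: [0.9, -1.1, 0.1]
finger_gap: 1.003
```

Request:
servo_tool(
  rows=[
    [[0, 0, 0], 0, 0.7],
    [[0, 0, 0], 0, 0.5],
    [[0, 0, 0], 0, 0.2],
    [[0, 0, 0], 0, -0.5],
    [[0, 0, 0], 0, -1],
    [[0, 0, 0], 0, -1],
  ],
  force=40,
)

```text
t: 11.3
tcp_pos: [0.5741, 0.2436, 0.2459]
tool_rot: [-0.003, 1.0, 0.001, 0.005]
force: [0.0, 0.5, 5.6]
finger_gap: 0.746
```

Request:
servo_tool(
  rows=[
    [[0, 0, -5], 0, -1],
    [[0, 0, -15], 0, -1],
    [[0, 0, -35], 0, -1],
    [[0, 0, -65], 0, -1],
    [[0, 0, -100], 0, -1],
    [[0, 0, -135], 0, -1],
    [[0, 0, -165], 0, -1],
    [[0, 0, -183], 0, -1],
  ],
)

```text
t: 12.1
tcp_pos: [0.5722, 0.2435, 0.4325]
tool_rot: [-0.003, 1.0, 0.001, 0.007]
force: [0.0, 0.0, -2.5]
finger_gap: 0.748
```

```bash
python3 go.py .4412 -.180 .425 0
```

```text
t 12.1 tcp [0.5722 0.2435 0.4325] ang 0.3 tilt 0.81 gap 0.748 F [ 0.   0.  -2.5]
shift [ 133.3 -422.8    4.7] turn 0.3
```

Request:
servo_tool(
  rows=[
    [[5, -15, 0], 0, -1],
    [[16, -52, 0], 0, -1],
    [[31, -98, 0], 0, -1],
    [[46, -146, 0], 0, -1],
    [[61, -194, 0], 0, -1],
    [[76, -242, 0], 0, -1],
    [[89, -282, 0], 0, -1],
    [[96, -304, 0], 0, -1],
  ],
)

```text
t: 12.9
tcp_pos: [0.4754, -0.064, 0.4294]
tool_rot: [-0.001, 1.0, 0.001, 0.005]
force: [-0.3, -0.4, -2.2]
finger_gap: 0.744
```

```bash
python3 go.py .4412 -.180 .425 0
```

```text
t 12.9 tcp [ 0.4754 -0.064   0.4294] ang 0.13 tilt 0.61 gap 0.744 F [-0.3 -0.4 -2.2]
shift [  34.5 -116.     3.9] turn 0.13
```

Request:
servo_tool(
  rows=[
    [[10, -35, 0], 0, -1],
    [[20, -70, 0], 0, -1],
    [[30, -100, 0], 0, -1],
    [[34, -114, 0], 0, -1],
    [[34, -116, 10], 0, -1],
    [[34, -116, 35], 0, -1],
    [[34, -116, 60], 0, -1],
    [[34, -116, 75], 0, -1],
  ],
)

```text
t: 13.7
tcp_pos: [0.4415, -0.1781, 0.3514]
tool_rot: [-0.002, 1.0, 0.003, 0.003]
force: [-0.5, 0.5, -2.0]
finger_gap: 0.749
```

```bash
python3 go.py .4412 -.180 .294 0
```

```text
t 13.7 tcp [ 0.4415 -0.1781  0.3514] ang 0.18 tilt 0.5 gap 0.749 F [-0.5  0.5 -2. ]
shift [ 0.7 -2.2 57.4] turn 0.18
```

Request:
servo_tool(
  rows=[
    [[0, -2, 15], 0, -1],
    [[0, -2, 32], 0, -1],
    [[0, -2, 45], 0, -1],
    [[0, -2, 52], 0, -1],
    [[0, -2, 56], 0, -1],
    [[0, -2, 58], 0, -1],
    [[0, -2, 60], 0, -1],
    [[0, -2, 60], 0, -1],
  ],
)

```text
t: 14.5
tcp_pos: [0.442, -0.1798, 0.2916]
tool_rot: [-0.002, 1.0, 0.002, 0.004]
force: [-0.9, -0.7, -2.2]
finger_gap: 0.749
```

Request:
servo_tool(
  rows=[
    [[0, 0, 1], 0, -1],
    [[0, 0, 2], 0, -1],
    [[0, 0, 2], 0, -1],
  ],
)

```text
t: 14.8
tcp_pos: [0.442, -0.1798, 0.2897]
tool_rot: [-0.002, 1.0, 0.002, 0.004]
force: [0.2, -0.6, -2.0]
finger_gap: 0.75
```

Request:
servo_tool(
  rows=[
    [[0, 0, 1], 0, -1],
    [[0, 0, 1.5], 0, -1],
    [[0, 0, 1.5], 0, -1],
  ],
)

```text
t: 15.1
tcp_pos: [0.4421, -0.1798, 0.289]
tool_rot: [-0.002, 1.0, 0.002, 0.004]
force: [-1.1, 0.7, 4.5]
finger_gap: 0.747
```

Contact. Releasing.

Request:
servo_tool(
  rows=[
    [[0, 0, 0], 0, 0.5],
    [[0, 0, 0], 0, 0.6],
    [[0, 0, 0], 0, 0.8],
    [[0, 0, 0], 0, 1],
    [[0, 0, 0], 0, 1],
    [[0, 0, 0], 0, 1],
  ],
)

```text
t: 15.7
tcp_pos: [0.4421, -0.1798, 0.2889]
tool_rot: [-0.002, 1.0, 0.002, 0.004]
force: [0.3, 0.0, 0.5]
finger_gap: 0.998
```

Request:
servo_tool(
  rows=[
    [[0, 0, -5], 0, 1],
    [[0, 0, -20], 0, 1],
    [[0, 0, -45], 0, 1],
    [[0, 0, -80], 0, 1],
    [[0, 0, -110], 0, 1],
    [[0, 0, -130], 0, 1],
  ],
)

```text
t: 16.3
tcp_pos: [0.4411, -0.1804, 0.4215]
tool_rot: [-0.002, 1.0, 0.001, 0.006]
force: [0.5, 0.5, 0.1]
finger_gap: 1.0
```

```bash
python3 go.py .5715 .3527 .42 0
```

```text
t 16.3 tcp [ 0.4411 -0.1804  0.4215] ang 0.18 tilt 0.65 gap 1.0 F [0.5 0.5 0.1]
shift [-132.   532.7    4.2] turn 0.18
```

Request:
servo_tool(
  rows=[
    [[-11, 44, 0], 0, 1],
    [[-22, 88, 0], 0, 1],
    [[-33, 132, 0], 0, 1],
    [[-44, 176, 0], 0, 1],
    [[-55, 220, 0], 0, 1],
    [[-66, 264, 0], 0, 1],
    [[-77, 308, 0], 0, 1],
    [[-88, 352, 0], 0, 1],
  ],
)

```text
t: 17.1
tcp_pos: [0.528, 0.1738, 0.4236]
tool_rot: [-0.002, 1.0, 0.001, 0.006]
force: [0.2, -0.8, -1.2]
finger_gap: 1.001
```

```bash
python3 go.py .5715 .3527 .42 0
python3 - <<'E'
from meas import *
s=snapshot("top"); r=rim(s,(.4412,-.18),.088,.063); print(r)
r=rim(s,(.5715,.3527),.076); print(r)
E
```

```text
t 17.1 tcp [0.528  0.1738 0.4236] ang 0.19 tilt 0.66 gap 1.001 F [ 0.2 -0.8 -1.2]
shift [-44.1 178.7   4.5] turn 0.19
((0.44058656692504883, -0.1769135296344757), 0.03203877806663513, ((0.44122594594955444, -0.1767985224723816), (0.06026303768157959, 0.060737814754247665), 25.444162368774414), np.float64(0.15058248430931687))
((0.5793160200119019, 0.37761810421943665), 0.005691802594810724, ((0.5794844031333923, 0.3782711923122406), (0.0013488802360370755, 0.011183604598045349), 75.5484848022461), np.float64(0.09779662999307648))
```

Jar is centred within about 4 mm. The green beaker is next.

Request:
servo_tool(
  rows=[
    [[-11, 44, 0], 0, 1],
    [[-22, 88, 0], 0, 1],
    [[-33, 132, 0], 0, 1],
    [[-41, 165, 0], 0, 1],
    [[-44, 176, 0], 0, 1],
    [[-44, 178, 20], 0, 1],
    [[-44, 178, 50], 0, 1],
    [[-44, 178, 80], 0, 1],
  ],
)

```text
t: 17.95
tcp_pos: [0.573, 0.3574, 0.346]
tool_rot: [-0.003, 1.0, 0.004, 0.008]
force: [-0.7, 0.9, -0.7]
finger_gap: 0.996
```

```bash
python3 go.py .5715 .3527 .231 0
```

```text
t 17.95 tcp [0.573  0.3574 0.346 ] ang 0.38 tilt 1.03 gap 0.996 F [-0.7  0.9 -0.7]
shift [  3.4  -5.6 114.9] turn 0.38
```

Request:
servo_tool(
  rows=[
    [[2, -4, 0], 0, 1],
    [[3, -5.5, 15], 0, 1],
    [[3, -5.5, 45], 0, 1],
    [[3, -5.5, 75], 0, 1],
    [[3, -5.5, 98], 0, 1],
    [[3, -5.5, 111], 0, 1],
    [[3, -5.5, 115], 0, 1],
    [[3, -5.5, 115], 0, 1],
  ],
)

```text
t: 18.75
tcp_pos: [0.5723, 0.3526, 0.2317]
tool_rot: [-0.003, 1.0, 0.004, 0.008]
force: [-0.5, 0.7, 0.2]
finger_gap: 0.997
```

Request:
servo_tool(
  rows=[
    [[0, 0, 0], 0, 0.5],
    [[0, 0, 0], 0, 0.3],
    [[0, 0, 0], 0, 0],
    [[0, 0, 0], 0, -0.5],
    [[0, 0, 0], 0, -1],
    [[0, 0, 0], 0, -1],
    [[0, 0, 0], 0, -1],
  ],
  force=40,
)

```text
t: 19.45
tcp_pos: [0.5729, 0.3529, 0.2336]
tool_rot: [-0.003, 1.0, 0.005, 0.01]
force: [0.2, 0.1, 6.3]
finger_gap: 0.625
```

Request:
servo_tool(
  rows=[
    [[0, 0, -5], 0, -1],
    [[0, 0, -15], 0, -1],
    [[0, 0, -35], 0, -1],
    [[0, 0, -70], 0, -1],
    [[0, 0, -110], 0, -1],
    [[0, 0, -150], 0, -1],
    [[0, 0, -180], 0, -1],
    [[0, 0, -190], 0, -1],
  ],
)

```text
t: 20.25
tcp_pos: [0.5695, 0.3514, 0.4284]
tool_rot: [-0.003, 1.0, 0.006, 0.014]
force: [2.1, 0.3, -1.4]
finger_gap: 0.625
```

```bash
python3 go.py .5645 -.1604 .425 0
```

```text
t 20.25 tcp [0.5695 0.3514 0.4284] ang 0.39 tilt 1.71 gap 0.625 F [ 2.1  0.3 -1.4]
shift [   8.5 -511.7   -3.1] turn 0.39
```

Request:
servo_tool(
  rows=[
    [[0, 0, 0], 0, -1],
    [[0, 0, 0], 0, -1],
    [[0, 0, 0], 0, -1],
    [[0, 0, 0], 0, -1],
  ],
)

```text
t: 20.65
tcp_pos: [0.5692, 0.3512, 0.4261]
tool_rot: [-0.003, 1.0, 0.005, 0.012]
force: [-0.1, -0.2, -1.5]
finger_gap: 0.627
```

```bash
python3 go.py .5645 -.1604 .425 0
```

```text
t 20.65 tcp [0.5692 0.3512 0.4261] ang 0.39 tilt 1.47 gap 0.627 F [-0.1 -0.2 -1.5]
shift [   8.2 -511.6   -4.6] turn 0.39
```

Request:
servo_tool(
  rows=[
    [[0, -20, 0], 0, -1],
    [[1, -58, 0], 0, -1],
    [[2, -103, 0], 0, -1],
    [[3, -150, 0], 0, -1],
    [[3, -200, 0], 0, -1],
    [[4, -245, 0], 0, -1],
    [[5, -275, 0], 0, -1],
    [[5, -290, 0], 0, -1],
  ],
)

```text
t: 21.45
tcp_pos: [0.5661, 0.0586, 0.4218]
tool_rot: [-0.002, 1.0, 0.005, 0.011]
force: [-0.2, 0.4, -1.9]
finger_gap: 0.627
```

Request:
servo_tool(
  rows=[
    [[0, -40, 0], 0, -1],
    [[1, -85, 0], 0, -1],
    [[2, -130, 0], 0, -1],
    [[3, -175, 0], 0, -1],
    [[3, -205, 0], 0, -1],
    [[3, -220, 0], 0, -1],
    [[3, -221, 15], 0, -1],
    [[3, -221, 45], 0, -1],
  ],
)

```text
t: 22.25
tcp_pos: [0.5661, -0.162, 0.3759]
tool_rot: [-0.002, 1.0, 0.004, 0.013]
force: [0.1, 0.7, -1.3]
finger_gap: 0.624
```

```bash
python3 go.py .5645 -.1604 .281 0
```

```text
t 22.25 tcp [ 0.5661 -0.162   0.3759] ang 0.19 tilt 1.61 gap 0.624 F [ 0.1  0.7 -1.3]
shift [ 4.1  0.7 94.9] turn 0.19
```

Request:
servo_tool(
  rows=[
    [[1, 0, 15], 0, -1],
    [[2, 1, 40], 0, -1],
    [[3, 1, 65], 0, -1],
    [[4, 1, 83], 0, -1],
    [[4, 1, 92], 0, -1],
    [[4, 1, 96], 0, -1],
    [[4, 1, 97.5], 0, -1],
    [[4, 1, 98], 0, -1],
  ],
)

```text
t: 23.05
tcp_pos: [0.5652, -0.16, 0.2785]
tool_rot: [-0.002, 1.0, 0.004, 0.014]
force: [-0.3, 0.2, -1.0]
finger_gap: 0.627
```

Request:
servo_tool(
  rows=[
    [[0, 0, 1], 0, -1],
    [[0, 0, 1.5], 0, -1],
    [[0, 0, 1.5], 0, -1],
  ],
)

```text
t: 23.35
tcp_pos: [0.5653, -0.16, 0.2775]
tool_rot: [-0.002, 1.0, 0.004, 0.014]
force: [-0.4, 1.0, -1.3]
finger_gap: 0.63
```

Request:
servo_tool(
  rows=[
    [[0, 0, 1], 0, -1],
    [[0, 0, 1.5], 0, -1],
    [[0, 0, 1.5], 0, -1],
  ],
)

```text
t: 23.65
tcp_pos: [0.5655, -0.1601, 0.2766]
tool_rot: [-0.002, 1.0, 0.004, 0.015]
force: [-1.2, 0.3, 2.6]
finger_gap: 0.625
```

Request:
servo_tool(
  rows=[
    [[0, 0, 0.3], 0, 0.3],
    [[0, 0, 0.3], 0, 0.4],
    [[0, 0, 0], 0, 0.6],
    [[0, 0, 0], 0, 0.8],
    [[0, 0, 0], 0, 1],
    [[0, 0, 0], 0, 1],
  ],
)

```text
t: 24.25
tcp_pos: [0.5655, -0.1601, 0.2766]
tool_rot: [-0.002, 1.0, 0.004, 0.015]
force: [0.5, 0.4, 0.7]
finger_gap: 1.001
```

Request:
servo_tool(
  rows=[
    [[0, 0, -5], 0, 1],
    [[0, 0, -20], 0, 1],
    [[0, 0, -45], 0, 1],
    [[0, 0, -80], 0, 1],
    [[0, 0, -115], 0, 1],
    [[0, 0, -140], 0, 1],
    [[0, 0, -142], 0, 1],
    [[0, 0, -142], 0, 1],
  ],
)

```text
t: 25.05
tcp_pos: [0.5611, -0.1611, 0.4191]
tool_rot: [-0.002, 1.0, 0.003, 0.016]
force: [-1.2, -0.1, -0.5]
finger_gap: 0.996
```

```bash
python3 go.py .570 .124 .42 0;python3 - <<'E'
from meas import *
s=snapshot("scene"); cv2.imwrite("pics/s4.png",cv2.resize(s["image"][60:300,100:460],None,fx=2.2,fy=2.2))
E
```

```text
t 25.05 tcp [ 0.5611 -0.1611  0.4191] ang 0.2 tilt 1.82 gap 0.996 F [-1.2 -0.1 -0.5]
shift [ -9.9 285.    1.4] turn 0.2
```

View pics/s4.png

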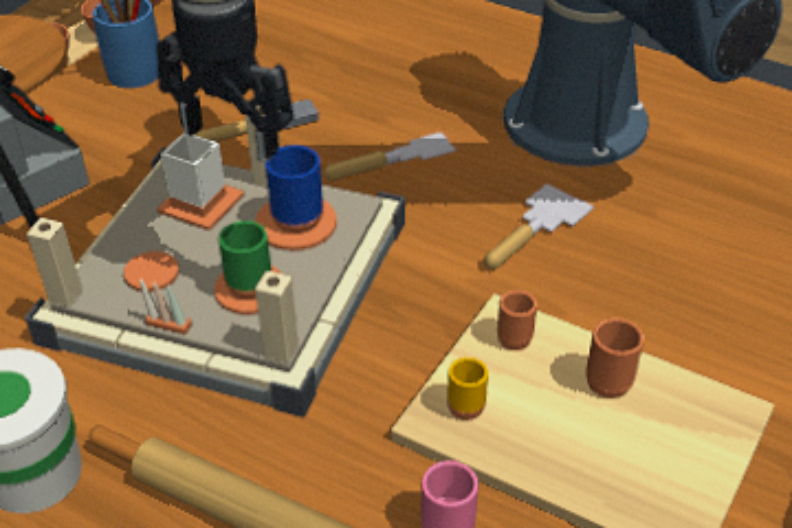

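The crop shows the vase, jar and beaker standing upright on their cookies at (193,180), (293,190) and (245,260). The yellow cup and both plain pots are untouched. The yellow cup is last.

Request:
servo_tool(
  rows=[
    [[0, 30, 0], 0, 1],
    [[-1, 75, 0], 0, 1],
    [[-2, 120, 0], 0, 1],
    [[-3, 165, 0], 0, 1],
    [[-4, 210, 0], 0, 1],
    [[-5, 255, 0], 0, 1],
    [[-5, 278, 0], 0, 1],
    [[-5, 284, 0], 0, 1],
  ],
)

```text
t: 25.9
tcp_pos: [0.5639, 0.1257, 0.4181]
tool_rot: [-0.004, 1.0, 0.004, 0.012]
force: [-0.3, -0.0, 0.3]
finger_gap: 1.002
```

Request:
servo_tool(
  rows=[
    [[0, 0, 5], 0, 1],
    [[0, 0, 20], 0, 1],
    [[0, 0, 50], 0, 1],
    [[0, 0, 90], 0, 1],
  ],
)

```text
t: 26.3
tcp_pos: [0.5667, 0.1248, 0.3278]
tool_rot: [-0.003, 1.0, 0.004, 0.014]
force: [0.6, 0.1, 0.0]
finger_gap: 1.004
```

```bash
python3 go.py .565 .123 .216 0
```

```text
t 26.3 tcp [0.5667 0.1248 0.3278] ang 0.32 tilt 1.64 gap 1.004 F [0.6 0.1 0. ]
shift [  4.8  -2.7 111.7] turn 0.32
```

Request:
servo_tool(
  rows=[
    [[2, -2, 15], 0, 1],
    [[4, -2.5, 40], 0, 1],
    [[5, -2.5, 68], 0, 1],
    [[5, -2.5, 92], 0, 1],
    [[5, -2.5, 106], 0, 1],
    [[5, -2.5, 111], 0, 1],
    [[5, -2.5, 112], 0, 1],
    [[5, -2.5, 112], 0, 1],
  ],
)

```text
t: 27.1
tcp_pos: [0.5652, 0.1229, 0.2163]
tool_rot: [-0.003, 1.0, 0.004, 0.014]
force: [-0.1, -0.7, 0.2]
finger_gap: 0.998
```

Request:
servo_tool(
  rows=[
    [[0, 0, 0], 0, 0.3],
    [[0, 0, 0], 0, 0.1],
    [[0, 0, 0], 0, -0.2],
    [[0, 0, 0], 0, -0.5],
    [[0, 0, 0], 0, -1],
    [[0, 0, 0], 0, -1],
    [[0, 0, 0], 0, -1],
  ],
  force=40,
)

```text
t: 27.8
tcp_pos: [0.5656, 0.123, 0.2173]
tool_rot: [-0.003, 1.0, 0.004, 0.015]
force: [-1.4, 0.1, 5.2]
finger_gap: 0.475
```

Request:
servo_tool(
  rows=[
    [[0, 0, -5], 0, -1],
    [[0, 0, -15], 0, -1],
    [[0, 0, -35], 0, -1],
    [[0, 0, -70], 0, -1],
    [[0, 0, -115], 0, -1],
    [[0, 0, -160], 0, -1],
    [[0, 0, -195], 0, -1],
    [[0, 0, -210], 0, -1],
  ],
)

```text
t: 28.6
tcp_pos: [0.5594, 0.1214, 0.4319]
tool_rot: [-0.003, 1.0, 0.004, 0.019]
force: [0.6, -0.8, -0.5]
finger_gap: 0.475
```

Request:
servo_tool(
  rows=[
    [[0, 0, 0], 0, -1],
    [[0, 0, 0], 0, -1],
  ],
)

```text
t: 28.8
tcp_pos: [0.559, 0.1215, 0.4325]
tool_rot: [-0.003, 1.0, 0.004, 0.02]
force: [0.3, 0.1, -0.7]
finger_gap: 0.473
```

```bash
python3 go.py .594 -.276 .43 0
python3 - <<'E'
from meas import *
s=snapshot("top"); np.save("top1.npy",s,allow_pickle=True)
print("blue",rim(s,(.4412,-.18),.088,.063)[0]); print("green",rim(s,(.5645,-.1604),.076,.063)[0],rim(s,(.5645,-.1604),.076,.063)[1])
r=rim(s,(.4696,-.3046),.08,.063); print("white",r[0],r[2])
print("pc",rim(s,(.4524,.1241),.06)[0],"pb",rim(s,(.4595,.2421),.076)[0])
E
```

```text
t 28.8 tcp [0.559  0.1215 0.4325] ang 0.33 tilt 2.29 gap 0.473 F [ 0.3  0.1 -0.7]
shift [ -32.6 -397.7    0.6] turn 0.33
blue (0.4403504729270935, -0.17704549431800842)
green (0.5663639903068542, -0.15902671217918396) 0.02768978849053383
white (0.47326958179473877, -0.30221033096313477) ((0.47219783067703247, -0.302676796913147), (0.048714954406023026, 0.05309698358178139), 4.027744770050049)
pc (0.45240405201911926, 0.12413698434829712) pb (0.45841842889785767, 0.23241440951824188)
```

Run:
```python
from meas import *
s=np.load("top0.npy",allow_pickle=True).item(); P=cloud(s)
m=(P[...,2]>.068)&(P[...,0]>.52)&(P[...,0]<.70)&(P[...,1]<-.16)&(P[...,1]>-.30)
n,l,st,c=cv2.connectedComponentsWithStats(m.astype(np.uint8))
for i in range(1,n):
    if st[i,4]>5: q=P[l==i]; print(st[i,4],q.min(0).round(3),q.max(0).round(3))
```

```text
90 [ 0.646 -0.228  0.068] [ 0.666 -0.182  0.12 ]
```

Request:
servo_tool(
  rows=[
    [[-1, -15, 0], 0, -1],
    [[-4, -50, 0], 0, -1],
    [[-8, -95, 0], 0, -1],
    [[-12, -140, 0], 0, -1],
    [[-16, -190, 0], 0, -1],
    [[-20, -240, 0], 0, -1],
    [[-23, -270, 0], 0, -1],
    [[-24, -280, 0], 0, -1],
  ],
)

```text
t: 29.65
tcp_pos: [0.5842, -0.1631, 0.428]
tool_rot: [-0.001, 1.0, 0.004, 0.017]
force: [-0.4, 0.3, -0.9]
finger_gap: 0.471
```

```bash
python3 go.py .593 -.276 .36 0
```

```text
t 29.65 tcp [ 0.5842 -0.1631  0.428 ] ang 0.05 tilt 2.0 gap 0.471 F [-0.4  0.3 -0.9]
shift [  -6.4 -113.4   67.4] turn 0.05
```

Request:
servo_tool(
  rows=[
    [[-2, -35, 0], 0, -1],
    [[-4, -75, 0], 0, -1],
    [[-6, -102, 0], 0, -1],
    [[-7, -112, 5], 0, -1],
    [[-7, -113, 20], 0, -1],
    [[-7, -113, 45], 0, -1],
    [[-7, -113, 75], 0, -1],
    [[-7, -113, 105], 0, -1],
  ],
)

```text
t: 30.45
tcp_pos: [0.5945, -0.2736, 0.3206]
tool_rot: [-0.001, 1.0, 0.005, 0.016]
force: [0.1, -0.2, -1.4]
finger_gap: 0.473
```

```bash
python3 go.py .594 -.277 .2635 0
```

```text
t 30.45 tcp [ 0.5945 -0.2736  0.3206] ang 0.11 tilt 1.95 gap 0.473 F [ 0.1 -0.2 -1.4]
shift [ 2.4 -4.  57. ] turn 0.11
```

Request:
servo_tool(
  rows=[
    [[1, -2, 12], 0, -1],
    [[2, -4, 30], 0, -1],
    [[2.4, -4, 43], 0, -1],
    [[2.4, -4, 51], 0, -1],
    [[2.4, -4, 55], 0, -1],
    [[2.4, -4, 57.5], 0, -1],
    [[2.4, -4, 58.5], 0, -1],
    [[2.4, -4, 58.5], 0, -1],
  ],
)

```text
t: 31.25
tcp_pos: [0.5942, -0.2771, 0.2626]
tool_rot: [-0.001, 1.0, 0.005, 0.017]
force: [-0.4, -0.4, -0.6]
finger_gap: 0.47
```

Request:
servo_tool(
  rows=[
    [[0, 0, 1], 0, -1],
    [[0, 0, 1.5], 0, -1],
    [[0, 0, 1.5], 0, -1],
  ],
)

```text
t: 31.55
tcp_pos: [0.5943, -0.2771, 0.2613]
tool_rot: [-0.001, 1.0, 0.004, 0.017]
force: [0.7, 1.1, -0.4]
finger_gap: 0.473
```

Request:
servo_tool(
  rows=[
    [[0, 0, 1], 0, -1],
    [[0, 0, 1.5], 0, -1],
    [[0, 0, 1.5], 0, -1],
  ],
)

```text
t: 31.85
tcp_pos: [0.5944, -0.2772, 0.2603]
tool_rot: [-0.001, 1.0, 0.004, 0.017]
force: [-0.3, -0.3, 2.8]
finger_gap: 0.471
```

Contact. Releasing, retreating, then checking.

Request:
servo_tool(
  rows=[
    [[0, 0, 0.3], 0, 0],
    [[0, 0, 0.3], 0, 0.1],
    [[0, 0, 0], 0, 0.3],
    [[0, 0, 0], 0, 0.6],
    [[0, 0, 0], 0, 1],
    [[0, 0, 0], 0, 1],
    [[0, 0, 0], 0, 1],
  ],
)

```text
t: 32.55
tcp_pos: [0.5944, -0.2771, 0.2602]
tool_rot: [-0.001, 1.0, 0.004, 0.017]
force: [0.1, 0.3, 0.6]
finger_gap: 0.999
```

Request:
servo_tool(
  rows=[
    [[0, 0, -5], 0, 1],
    [[0, 0, -20], 0, 1],
    [[0, 0, -45], 0, 1],
    [[0, 0, -85], 0, 1],
    [[0, 0, -125], 0, 1],
    [[0, 0, -160], 0, 1],
  ],
)

```text
t: 33.15
tcp_pos: [0.5888, -0.2785, 0.4238]
tool_rot: [-0.001, 1.0, 0.003, 0.018]
force: [0.5, 0.6, 0.4]
finger_gap: 1.001
```

Request:
servo_tool(
  rows=[
    [[10, 45, 0], 0, 1],
    [[20, 90, 0], 0, 1],
    [[30, 135, 0], 0, 1],
    [[40, 180, 0], 0, 1],
    [[50, 225, 0], 0, 1],
    [[60, 265, 0], 0, 1],
    [[70, 295, 0], 0, 1],
    [[70, 300, 0], 0, 1],
  ],
)

```text
t: 33.95
tcp_pos: [0.5162, 0.0244, 0.4246]
tool_rot: [-0.003, 1.0, 0.004, 0.018]
force: [0.6, -0.1, 0.3]
finger_gap: 1.001
```

Run:
```python
from meas import *
print(sense()["t"],sense()["tcp_pos"])
s=snapshot("top")
for k,c,h in(("blue",(.4412,-.18),.088),("green",(.5645,-.1604),.076),("white",(.4696,-.3046),.08),("yellow",(.599,-.276),.06)):
    r=rim(s,c,h,.063); print(k,"off mm",(1000*(np.array(r[2][0])-c)).round(1),"R",round(r[1],4),"rect ang",round(r[2][2],1),"z",r[3].round(4))
for k,c,h in(("pc",(.4532,.1234),.06),("pb",(.4599,.2419),.076)):
    r=rim(s,c,h); print(k,"off",(1000*(np.array(r[2][0])-c)).round(1),round(r[1],4))
cv2.imwrite("pics/t5.png",cv2.resize(s["image"][140:310,130:470],None,fx=2.3,fy=2.3,interpolation=cv2.INTER_CUBIC))
s=snapshot("scene"); cv2.imwrite("pics/s5.png",cv2.resize(s["image"][60:300,100:460],None,fx=2.2,fy=2.2))
```

```text
33.95 [0.51615707 0.02443935 0.42459279]
blue off mm [-0.2  3.7] R 0.0319 rect ang 25.4 z 0.1507
green off mm [2.2 1.1] R 0.0278 rect ang 88.9 z 0.1387
white off mm [2.7 1.7] R 0.0346 rect ang 3.5 z 0.143
yellow off mm [-0.3  2.6] R 0.0211 rect ang 87.8 z 0.1221
pc off [0.1 1.3] 0.0208
pb off [-0. -0.] 0.0267
```

View pics/t5.png

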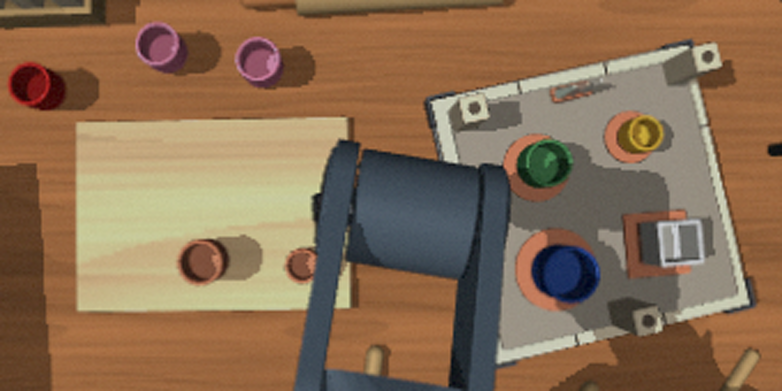

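View pics/s5.png

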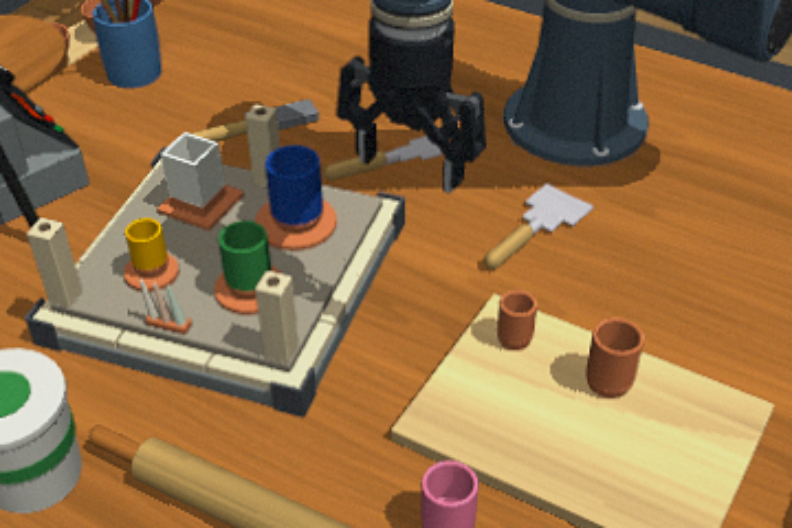

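The top crop shows all four pots on their cookies with their sides aligned; the offsets are parallax from height. The scene crop shows them upright. Here the vase (193,175) looks a little off to the rear of its cookie, so I'll cross-check with the scene camera.

Run:
```python
from meas import *
s=snapshot("scene")
for k,c,h in(("blue",(.4468,-.1792),.088),("green",(.5694,-.1593),.076),("white",(.4733,-.3037),.08),("yellow",(.6046,-.2755),.06)):
    P=cloud(s); m=(P[...,2]>.063+h-.004)&(P[...,2]<.063+h+.02)&(np.hypot(P[...,0]-c[0],P[...,1]-c[1])<.05)
    v,u=np.nonzero(m); p=onplane(s,np.c_[u,v],.063+h)[:,:2].astype(np.float32); q=cv2.minAreaRect(p); print(k,len(p),(1000*(np.array(q[0])-c)).round(1),np.round(q[1],3),q[2])
cv2.imwrite("pics/s6.png",cv2.resize(s["image"][110:210,150:260],None,fx=6,fy=6,interpolation=cv2.INTER_CUBIC))
```

```text
blue 116 [0.2 2.1] [0.065 0.063] 19.86249351501465
green 105 [3.9 3.3] [0.055 0.048] 35.48255920410156
white 128 [4.7 1.5] [0.054 0.058] 3.0568065643310547
yellow 82 [-1.   1.4] [0.041 0.041] 29.758678436279297
```

View pics/s6.png

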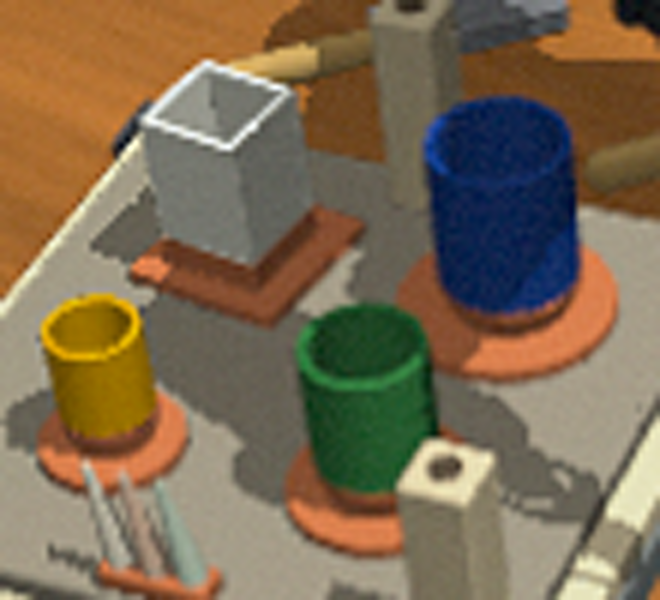

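Both cameras put every pot within about 5 mm of its cookie's centre, upright and clear of the gripper. In the crop the vase only looked offset because its bare clay foot blends into the cookie. Handing in.

```bash
python3 -c "
from station import sign_off
print(sign_off())"
```

```text
the job is handed in; nothing more can be done
None
```

All four glazed pots are on the kiln shelf and the job is handed in, at about 34 s of robot time. The yellow cup is on the small disc, the green beaker on the medium, the blue jar on the large and the white vase on the square cookie. Each pot was lowered to a light contact (about 3–6 N) before release.

**Last checks:**
- **Centring:** the top camera put every pot within about 4 mm of its cookie's centre, and the scene camera within about 5 mm.
- **Upright and parallel:** rim heights were as expected for pots standing upright, and the vase was parallel to its cookie within about 1°.
- **Unglazed pots:** both were within about 1 mm of where they began.

**Disagreements:**
- The two cameras differ by about 4–5 mm in x on the cookies. I used the top view for both picking and placing, so its bias mostly cancels.
- One mid-job reading put the plain beaker about 10 mm off. The final clear view showed 0 mm, so the arm had probably blocked the earlier view.
- The tool's tilt crept up to about 2° during the job. I corrected for it when placing the beaker and cup.

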